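# Seat the wooden block in the drilling jig

### The arm

A 6-joint arm with a two-finger parallel gripper is mounted at the origin on a cart in front of the work surface, level with it; the furniture and walls round the work are solid. World frame = base frame: x ahead of the robot, y to its left, z up, the work surface at z = 0. Lengths are in m, angles in rad, forces in N, time in s.
With the tool pointing down it reaches from about 0.35 to 0.775 m from the base axis. Payload 7.3 kg.
Tool frame: the origin (TCP) lies on the centre line of the jaws, within the pads' length; the fingertips stand ahead of it and the grasp point (between the pads) lies 11 mm behind it (robot.nose_length is the z of the fingertips in the tool frame, in m); z points along the fingers, y is the line along which they close (so a half turn about z gives the same grasp; the last joint's range is limited). The gripper opens to 92 mm and grips with 3 to 60 N. Pads are 19 mm wide; open, the fingers measure 130 mm over their backs; the gripper's body (75 mm by 190 mm) begins 47 mm behind the grasp point.
Start: joints at [-1.475, 0.342, 1.524, -0, 1.275, -0.146], TCP at [0.126, -0.51, 0.235] pointing down, gripper open.
Joint ranges: [-2.53, 2.53], [-0.77, 2.02], [0.04, 2.7], [-1, 4.14], [0.28, 2.66], [-3.11, 3.11]. Speed limits (rad/s): [2.57, 2.57, 3.14, 3.14, 3.14, 3.14].

### API

Orientations are given as [roll, pitch, yaw] about the fixed x, y, z axes, in that order (R = Rz(yaw) Ry(pitch) Rx(roll)).
In Python, from cell import robot, cams gives the robot as it stands. The module is installed in compiled form; this text tells all that it offers.
- The arm moves only by the tool carry_out, never from a script. Its argument "deltas" is a list of rows, each a list of 7 numbers: the shift along the tool's x, y, z in cm, then the turn, a rotation vector about the tool's x, y, z in rad, then the opening, from 0 (shut) to 1 (fully open). A call has exactly 8 rows; each row shifts and turns the commanded pose from where the row before left it, along the tool's axes as they then stand; what a row does not reach is not made up. A row lasts 1/12 s, in which the tool goes at most 41.7 mm and 7.16 degrees, less where a joint would pass 70% of its speed; a pose out of reach is approached as far as the arm can. A call is refused whole if a number of a shift passes 4.17 or a number of a turn 0.125, either way. A call with a gripper value outside its range is refused whole. The fingers move at their own pace and stop on an object; "force" is the grip in N (left out, the last holds). Time passes only in rows, so rows that do not move let the fingers close, or fill a call up. It gives the time, the measured TCP pose, the force, the opening and the grip force at its end, in the units of the state.
- robot.observe(): the state, without advancing time (a new reading comes with each control period).
- cams.read_camera(name): name is "side" or "top" or "wrist"; returns a dict with "image" (420x560x3 uint8, blue, green, red), "depth" (420x560 float32, m along the optical axis (not along the pixel's ray), 0 where there is no reading), "fx", "fy", "cx", "cy" (pixels), "D" ([k1, k2, p1, p2, k3] as OpenCV has them; the pictures are not rectified), "world_to_cam" (4x4, takes a point from world to camera coordinates). Camera axes: x right, y up, looking along -z (the intrinsics and any distortion apply to the point x, -y, -z); pixel columns grow to the right and rows downward; lengths in m; the calibration is good to about 2 mm. A picture is of the moment at which its call begins.
- robot.hand_in(): hands the job in; it is judged then, once.
The state is a dict: "time": time; "qpos": joint angles; "qvel": joint speeds; "joint_efforts": joint torques, N m; "tool_pos": TCP position; "tool_rot": TCP orientation; "contact_force": force on the tool from outside, world axes, zero at the start; "torque": the same for the moment, N m; "opening": finger opening in m; "grip_force": force on a finger pad.
Only numpy, scipy, OpenCV 4.12 (cv2) and the standard library are available. Lean on these libraries where they do the work, as an engineer would, in place of code of your own. Each camera call takes 0.05 s, during which the arm holds its last target. There are 200 camera calls.

### The job

The wooden block lying on the jig's plywood board has to be in position for drilling: with closed fingertips, push it along the board until its long side lies flush against the aluminium fence and its left end butts against the wooden stop on the fence, then take the fingers away. Only push it, never pick it up or tip it, and leave the other things where they are.

Things in the scene. Friction and masses are not known exactly. Their poses are not given: they have to be found in the camera images.
- jig: fixed drilling jig: plywood board, top 12 mm above the bench, with an aluminium fence 30 mm tall (above the board) along its far edge. Origin on the bench under the board; +x points square to the fence, +y along it to the left. Fence face: plane x = +0.100 m; fence y = -0.190 to +0.180; board from x = -0.110. Place and yaw vary
- stop: wooden stop with clamp knob, fixed at the left part of the fence, place along it varies. 40 mm along the fence, reaches 62 mm from the fence face towards the robot; wood 34 mm, knob 59 mm above the board. Origin on the board's top at the fence face, mid-width; axes as the jig's. Face to meet: plane y = -0.020 m, looking to -y (right)
- block_centre (a point): centre (19 mm above the board) of the loose brown wooden block, 64 (own x) x 150 (own y) x 38 mm (z), 0.11 to 0.23 kg, sliding with dry friction. Starts on the board, right of the stop, off the fence, turned up to 0.4 rad from its line. Seated: x = +0.068 in the jig's frame, y = -0.095 in the stop's
- tape_masking: roll of masking tape, 84 mm across and 24 mm tall, lying flat on the left front part of the board; origin at the centre of its underside; to be left alone
- wood_strip: thin grey offcut, 43 x 220 x 18 mm, on the bench to the right of the jig (not the block to move); origin at the centre of its underside; to be left alone
- nail_box: small carton of nails, 61 x 110 x 44 mm, on the bench to the right of the jig; origin at the centre of its underside; to be left alone
- jar_screws: glass jar of screws, 66 mm across, 96 mm tall, on the bench at the far right; origin at the centre of its underside; to be left alone
There are look-alikes about, which are no part of the job. Leave any pink look-alike of the part that bears block_centre alone.

How it is judged:
By the outcome, as a careful person would: the job done as asked, in the order asked, and still so for the second after the job is handed in, with the robot touching nothing.
It also fails if it takes over 45 s, if anything falls off the work surface, if the arm or the gripper's body presses on something with over 40 N, if the wrist force passes 120 N, or if a joint passes its speed limit or range.

## Working session

There is one attempt and no reset: what is moved stays moved. The work goes in short steps, Python scripts to look and compute and a tool call to move; the robot and the scene stay as the last step left them, time stands still between calls to the robot, and variables do not carry over. Pictures are saved under pics/ and viewed, at most 10 in all, crops included, and the job is handed in when it is done.

Besides the shell and the picture viewer there is one more tool, called as a command line: name --pt "numbers of a row" for each row, then --argument value for the rest. carry_out: Moves the arm, as the interface text tells. Its arguments: {"type":"object","properties":{"deltas":{"type":"array","items":{"type":"array","items":{"type":"number"}}},"force":{"type":"number"}},"required":["deltas"]}

```bash
mkdir -p pics; cat > h.py <<'E'
import numpy as np, cv2
from cell import robot, cams
def ray(c,px):
    K=np.array([[c['fx'],0,c['cx']],[0,c['fy'],c['cy']],[0,0,1]])
    p=cv2.undistortPoints(np.float64(px).reshape(-1,1,2),K,np.float64(c['D'])).reshape(-1,2)
    d=np.c_[p[:,0],-p[:,1],-np.ones(len(p))]
    T=np.linalg.inv(c['world_to_cam']); return T[:3,3], d@T[:3,:3].T
def onz(c,px,z):
    o,d=ray(c,px); return o+d*((z-o[2])/d[:,2])[:,None]
E
python3 - <<'E'
from h import *
s=robot.observe(); print({k:np.round(v,3) for k,v in s.items()}, robot.nose_length)
for n in('top','side'):
    c=cams.read_camera(n); cv2.imwrite(f'pics/{n}0.png',c['image']); np.savez(n+'0.npz',**c)
    print(n,np.linalg.inv(c['world_to_cam']).round(3)[:3])
E
```

```text
{'time': np.float64(0.0), 'qpos': array([-1.475,  0.343,  1.525, -0.   ,  1.275, -0.146]), 'qvel': array([-0.   ,  0.002, -0.   ,  0.   ,  0.   , -0.   ]), 'joint_efforts': array([ 3.0000e-03, -4.3123e+01, -2.4422e+01,  7.2000e-02,  5.6000e-02,
       -0.0000e+00]), 'tool_pos': array([ 0.126, -0.509,  0.234]), 'tool_rot': array([-3.14 , -0.   ,  0.242]), 'contact_force': array([-0.007,  0.135, -0.2  ]), 'torque': array([ 0.013, -0.006, -0.043]), 'grip_force': np.float64(0.0), 'opening': np.float64(0.092)} 0.008
top [[-0.014  0.989 -0.15   0.345]
 [-1.    -0.013  0.006 -0.251]
 [ 0.004  0.15   0.989  1.006]]
side [[ 0.936  0.194 -0.292  0.079]
 [-0.351  0.545 -0.761 -1.303]
 [ 0.011  0.815  0.579  0.86 ]]
```

View pics/top0.png

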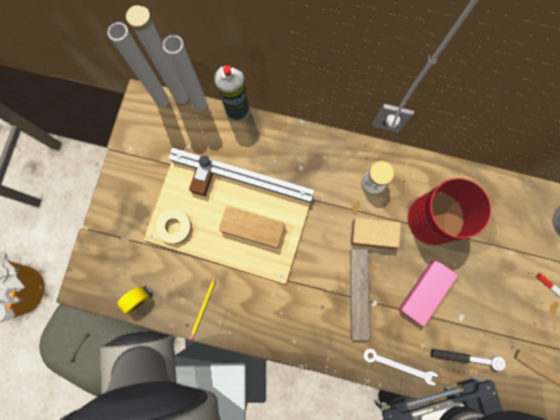

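View pics/side0.png

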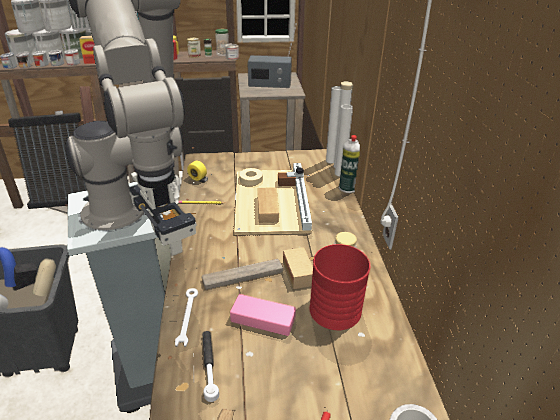

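The top view shows the jig board with the brown block at (252,227), the fence from (172,155) to (312,195), the stop at (202,178) and the tape at (173,227).

Things that could be taken for the block:
- pink look-alike at (430,293)
- nail carton at (376,234)
- grey strip at (360,295)
- brown block on the board at (252,227): this is the one I choose, going by the description

Next I measure it and check the choice in a crop.

```bash
cat >> h.py <<'E'
def cloud(c):
    h,w=c['depth'].shape; v,u=np.mgrid[:h,:w]
    o,d=ray(c,np.c_[u.ravel(),v.ravel()]); return (o+d*c['depth'].reshape(-1,1)).reshape(h,w,3)
E
python3 - <<'E'
from h import *
c=dict(np.load('top0.npz')); P=cloud(c); im=c['image']
def rect(m,z):
    cs,_=cv2.findContours(m.astype(np.uint8),0,1); k=max(cs,key=cv2.contourArea)
    w=onz(c,k.reshape(-1,2),z); r=cv2.minAreaRect(np.float32(w[:,:2]*1000)); return r,cv2.boxPoints(r).round(1).tolist()
Z=P[...,2]
win=np.zeros(Z.shape,bool); win[195:260,205:300]=1
print('block',rect(win&(Z>.038),.05))
win[:]=0; win[140:290,140:320]=1
print('board',rect(win&(Z>.006),.012))
win[:]=0; win[145:205,165:320]=1
print('fence+stop',rect(win&(Z>.03),.042))
hsv=cv2.cvtColor(im,cv2.COLOR_BGR2HSV)
for n,(u,v) in dict(board=(200,250),block=(252,227),fence=(260,180),stop=(201,182)).items(): print(n,hsv[v,u],P[v,u].round(3))
for n,(a,b,e,f) in dict(tape=(205,250,150,195),box=(215,255,345,405),strip=(245,345,345,375)).items():
    m=np.zeros(Z.shape,bool);m[a:b,e:f]=1; print(n,P[m&(Z>(.022 if n=='tape' else .01))].mean(0).round(3))
cv2.imwrite('pics/crop0.png',cv2.resize(im[140:290,130:330],None,fx=4,fy=4,interpolation=2))
E
```

```text
block (((479.8173522949219, -182.80763244628906), (151.54562377929688, 65.71979522705078), 72.6729965209961), [[425.8999938964844, -245.39999389648438], [488.6000061035156, -264.8999938964844], [533.7999877929688, -120.30000305175781], [471.0, -100.69999694824219]])
board (((521.1253662109375, -119.06498718261719), (381.997802734375, 251.9390106201172), 72.24118041992188), [[342.8999938964844, -262.5], [582.7999877929688, -339.3999938964844], [699.2999877929688, 24.399999618530273], [459.3999938964844, 101.30000305175781]])
fence+stop (((583.4879760742188, -143.71463012695312), (369.9176330566406, 98.02877807617188), 70.82937622070312), [[476.5, -302.29998779296875], [569.0, -334.5], [690.5, 14.899999618530273], [597.9000244140625, 47.099998474121094]])
board [ 26  76 244] [ 0.427 -0.051  0.013]
block [ 18 120 221] [ 0.478 -0.182  0.05 ]
fence [110   5 146] [ 0.596 -0.202  0.042]
stop [ 12 160 131] [ 0.591 -0.058  0.048]
tape [0.485 0.009 0.044]
box [ 0.457 -0.475  0.046]
strip [ 0.315 -0.438  0.026]
```

View pics/crop0.png

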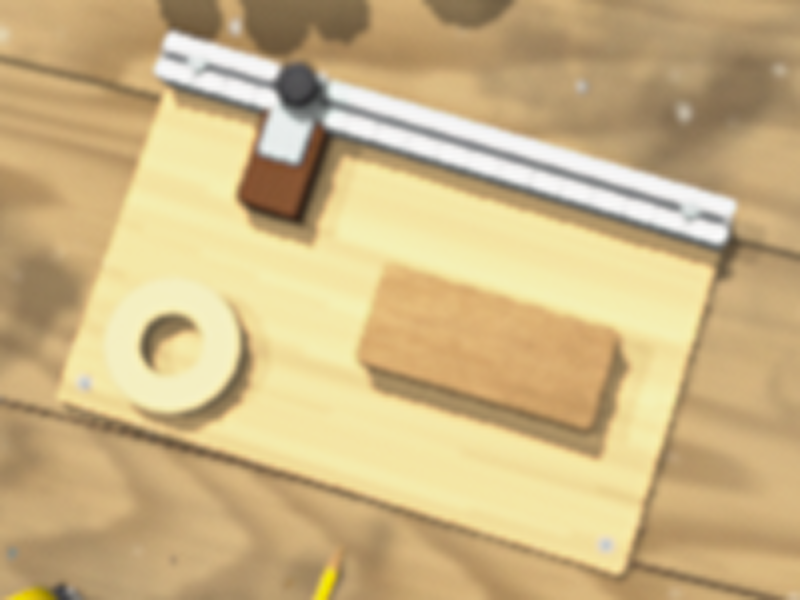

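The crop confirms the choice. The plain brown block is on the board at crop (490,350), the fence runs along the far edge, and the stop's right face is at about crop (310,190). Next I fit the fence and stop faces.

```bash
cat >> h.py <<'E'
def jig(c):
    im=c['image']; hsv=cv2.cvtColor(im,cv2.COLOR_BGR2HSV).astype(int); Z=cloud(c)[...,2]
    # fence front top edge, right of stop: in each column lowest pixel with z>0.03
    pts=[]
    for u in range(222,306):
        r=np.where(Z[150:200,u]>.028)[0]
        if len(r): pts.append((u,150+r.max()+.5))
    w=onz(c,pts,.042)[:,:2]
    vx,vy,x0,y0=cv2.fitLine(np.float32(w),cv2.DIST_HUBER,0,.001,.001).ravel()
    yv=np.array([vx,vy])*np.sign(vy); xv=np.array([yv[1],-yv[0]])
    fx=np.array([x0,y0])@xv
    m=(hsv[...,0]<16)&(hsv[...,1]>135)&(hsv[...,2]<200); m[:, :180]=0;m[:,220:]=0;m[:150]=0;m[200:]=0
    v,u=np.where(m); w2=onz(c,np.c_[u,v],.046)[:,:2]
    return xv,yv,fx,w2,np.std(w@xv-fx)
E
python3 - <<'E'
from h import *
c=dict(np.load('top0.npz'))
xv,yv,fx,w2,sd=jig(c)
print('yaw',np.arctan2(xv[1],xv[0]),'fence face along x',fx,sd)
s=w2@np.c_[xv,yv]; print('stop: x span',s[:,0].min()-fx,s[:,0].max()-fx,'y pct',np.percentile(s[:,1],[0,1,2,5,10,50,90,98,100]))
b=np.array([[425.9,-245.4],[488.6,-264.9],[533.8,-120.3],[471,-100.7],[479.8,-182.8]])/1000@np.c_[xv,yv]
print('block corners fence frame',(b-[fx,0]).round(4))
bd=np.array([[342.9,-262.5],[582.8,-339.4],[699.3,24.4],[459.4,101.3]])/1000@np.c_[xv,yv]
print('board',(bd-[fx,0]).round(4))
print('xv',xv,'tape',np.array([.485,.009])@np.c_[xv,yv]-[fx,0])
E
```

```text
yaw -0.3110028 fence face along x 0.6136912 0.005898300019882421
stop: x span -0.061127929187698604 -0.0030274742021213497 y pct [0.10926637 0.10964408 0.11003148 0.11081238 0.11193608 0.12559394
 0.14384119 0.14781064 0.14868718]
block corners fence frame [[-0.1331 -0.1033]
 [-0.0675 -0.1027]
 [-0.0687  0.0488]
 [-0.1345  0.0483]
 [-0.101  -0.0272]]
board [[-0.2069 -0.145 ]
 [ 0.045  -0.1448]
 [ 0.0446  0.2372]
 [-0.2073  0.237 ]]
xv [ 0.9520272 -0.3060135] tape [-0.15471214  0.15698479]
```

carry_out --pt "0 0 0.6 0 0 0.11 0" --pt "0 0 0.6 0 0 0.11 0" --pt "0 0 0.6 0 0 0.11 0" --pt "0 0 0.6 0 0 0.11 0" --pt "0 0 0.6 0 0 0.113 0" --pt "1.4 -3.4 0 0 0 0 0" --pt "1.4 -3.4 0 0 0 0 0" --pt "1.4 -3.4 0 0 0 0 0" --force 10

```text
time: 0.77
tool_pos: [0.1972, -0.4242, 0.204]
tool_rot: [-3.14, 0.001, -0.313]
contact_force: [-0.1, -0.6, 0.8]
opening: 0.0431
grip_force: 0.0
```

carry_out --pt "1.4 -3.4 0 0 0 0 0" --pt "1.4 -3.4 0 0 0 0 0" --pt "1.4 -3.4 0 0 0 0 0" --pt "1.4 -3.4 0 0 0 0 0" --pt "1.4 -3.4 0 0 0 0 0" --pt "1.4 -3.4 0 0 0 0 0" --pt "1.4 -3.4 0 0 0 0 0" --pt "0 0 0 0 0 0 0"

```text
time: 1.43
tool_pos: [0.3658, -0.2243, 0.2046]
tool_rot: [-3.139, -0.0, -0.306]
contact_force: [0.5, 0.3, -1.1]
opening: 0.0005
grip_force: 0.0
```

```bash
cat >> h.py <<'E'
XV=np.array([.9520272,-.3060135]); YV=np.array([.3060135,.9520272]); FX=.6137
def st():
    s=robot.observe(); p=s['tool_pos']; f=s['contact_force']
    print('t',round(s['time'],2),'ab(mm)',((np.array([XV@p[:2]-FX,YV@p[:2],p[2]]))*1000).round(1),'rot',np.round(s['tool_rot'],3),'Fab',round(XV@f[:2],2),round(YV@f[:2],2),round(f[2],2),'open',round(s['opening'],4))
E
python3 -c "
from h import *
st()"
```

```text
t 1.43 ab(mm) [-196.8 -101.6  204.6] rot [-3.139 -0.    -0.306] Fab 0.39 0.46 -1.14 open 0.0005
```

carry_out --pt "1.4 -3.7 0 0 0 0 0" --pt "1.4 -3.7 0 0 0 0 0" --pt "0 0 3.5 0 0 0 0" --pt "0 0 3.5 0 0 0 0" --pt "0 0 3.5 0 0 0 0" --pt "0 0 3.5 0 0 0 0" --pt "0 0 0 0 0 0 0" --pt "0 0 0 0 0 0 0"

```text
time: 2.1
tool_pos: [0.4114, -0.1666, 0.0638]
tool_rot: [-3.141, 0.004, -0.311]
contact_force: [0.6, -0.3, -0.1]
opening: 0.0008
grip_force: 0.0
```

```bash
python3 -c "
from h import *
st()
c=cams.read_camera('wrist'); cv2.imwrite('pics/w1.png',c['image'])"
```

```text
t 2.1 ab(mm) [-171.1  -32.7   63.8] rot [-3.141  0.004 -0.311] Fab 0.68 -0.09 -0.06 open 0.0008
```

View pics/w1.png

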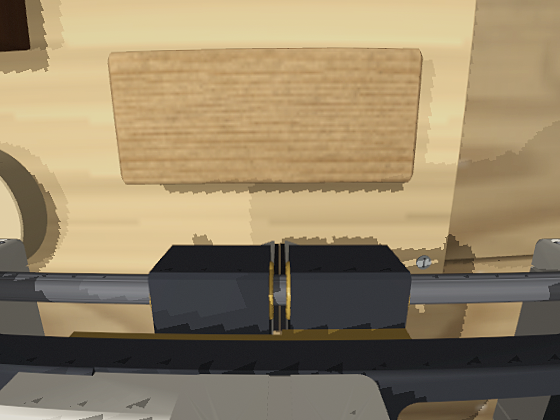

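The wrist view shows the block from (108,50) to (420,185), square to the tool. The fingers at (280,290) sit about 6 mm right of its centre. I shift over, lower the tool and begin the push.

carry_out --pt "0 -0.6 1.2 0 0 0 0" --pt "0 0 1.2 0 0 0 0" --pt "0 0 1.0 0 0 0 0" --pt "0 0 0 0 0 0 0" --pt "0.8 0 0 0 0 0 0" --pt "0.8 0 0 0 0 0 0" --pt "0.4 0 0 0 0 0 0" --pt "0.4 0 0 0 0 0 0"

```text
time: 2.82
tool_pos: [0.4387, -0.1695, 0.0318]
tool_rot: [3.141, -0.003, -0.311]
contact_force: [0.7, -0.7, -0.1]
opening: 0.0007
grip_force: 0.0
```

carry_out --pt "0.4 0 0 0 0 0 0" --pt "0.4 0 0 0 0 0 0" --pt "0.4 0 0 0 0 0 0" --pt "0.4 0 0 0 0 0 0" --pt "0.4 0 0 0 0 0 0" --pt "0.4 0 0 0 0 0 0" --pt "0.4 0 0 0 0 0 0" --pt "0 0 0 0 0 0 0"

```text
time: 3.48
tool_pos: [0.465, -0.1778, 0.0307]
tool_rot: [3.141, -0.002, -0.311]
contact_force: [0.2, -0.5, 0.1]
opening: 0.0007
grip_force: 0.0
```

```bash
cat >> h.py <<'E'
def block(c):
    P=cloud(c); Z=P[...,2]; hsv=cv2.cvtColor(c['image'],cv2.COLOR_BGR2HSV).astype(int)
    m=(abs(Z-.05)<.006)&(hsv[...,1]>90)&(hsv[...,0]>=14)&(hsv[...,0]<26)&(hsv[...,2]>150)
    a=P[...,:2]@XV-FX; b=P[...,:2]@YV; m&=(a>-.16)&(a<0)&(b>-.15)&(b<.12)
    cs,_=cv2.findContours(m.astype(np.uint8),0,1); k=max(cs,key=cv2.contourArea)
    w=onz(c,k.reshape(-1,2),.05)[:,:2]@np.c_[XV,YV]-[FX,0]
    r=cv2.minAreaRect(np.float32(w*1000)); print('block c',np.round(r[0],1),'size',np.round(r[1],1),'ang',round(r[2],2)); print(cv2.boxPoints(r).round(1).tolist())
E
python3 -c "
from h import *
st()
c=cams.read_camera('top'); block(c)"
```

```text
t 3.48 ab(mm) [-116.6  -27.    30.7] rot [ 3.141e+00 -2.000e-03 -3.110e-01] Fab 0.38 -0.45 0.12 open 0.0007
block c [-58.2 -92. ] size [34.7 22.1] ang 12.0
[[-77.5, -84.9000015258789], [-72.9000015258789, -106.5], [-39.0, -99.19999694824219], [-43.599998474121094, -77.5999984741211]]
```

```bash
python3 -c "
from h import *
c=cams.read_camera('wrist'); block(c); cv2.imwrite('pics/w2.png',c['image'])"
```

```text
block c [-72.9 -25.5] size [ 62.5 146.9] ang 0.28
[[-104.5, 47.900001525878906], [-103.80000305175781, -99.0999984741211], [-41.20000076293945, -98.80000305175781], [-41.900001525878906, 48.20000076293945]]
```

View pics/w2.png

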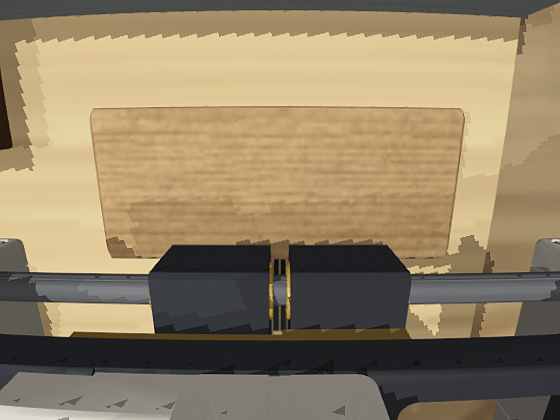

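The wrist view shows the block from (92,107) to (464,258), still square. Its far side is about 41 mm from the fence at the top edge of the picture. I keep pushing.

carry_out --pt "0.5 0 0 0 0 0 0" --pt "0.5 0 0 0 0 0 0" --pt "0.5 0 0 0 0 0 0" --pt "0.5 0 0 0 0 0 0" --pt "0.5 0 0 0 0 0 0" --pt "0.5 0 0 0 0 0 0" --pt "0.4 0 0 0 0 0 0" --pt "0 0 0 0 0 0 0"

```text
time: 4.25
tool_pos: [0.4973, -0.1882, 0.0308]
tool_rot: [3.141, -0.001, -0.311]
contact_force: [0.0, 0.1, -0.1]
opening: 0.0006
grip_force: 0.0
```

carry_out --pt "0.15 0 0 0 0 0 0" --pt "0.15 0 0 0 0 0 0" --pt "0.1 0 0 0 0 0 0" --pt "0.1 0 0 0 0 0 0" --pt "0 0 0 0 0 0 0" --pt "0 0 0 0 0 0 0" --pt "0 0 0 0 0 0 0" --pt "0 0 0 0 0 0 0"

```text
time: 4.92
tool_pos: [0.501, -0.1893, 0.0307]
tool_rot: [3.141, -0.0, -0.311]
contact_force: [-1.0, -0.1, 0.8]
opening: 0.0005
grip_force: 0.2
```

```bash
python3 -c "
from h import *
st()
c=cams.read_camera('wrist'); block(c)"
```

```text
t 4.92 ab(mm) [-78.8 -26.9  30.7] rot [ 3.141 -0.    -0.311] Fab -0.91 -0.38 0.75 open 0.0005
block c [-35.1 -25.4] size [146.5  62.1] ang 89.98
[[-66.0999984741211, -98.5999984741211], [-4.099999904632568, -98.5999984741211], [-4.0, 47.900001525878906], [-66.0999984741211, 47.900001525878906]]
```

carry_out --pt "0.1 0 0 0 0 0 0" --pt "0.1 0 0 0 0 0 0" --pt "0.1 0 0 0 0 0 0" --pt "0.1 0 0 0 0 0 0" --pt "0 0 0 0 0 0 0" --pt "0 0 0 0 0 0 0" --pt "0 0 0 0 0 0 0" --pt "0 0 0 0 0 0 0"

```text
time: 5.63
tool_pos: [0.505, -0.1906, 0.0307]
tool_rot: [3.141, -0.001, -0.311]
contact_force: [-0.2, -0.1, -1.3]
opening: 0.0003
grip_force: 0.1
```

carry_out --pt "0.1 0 0 0 0 0 0" --pt "0.1 0 0 0 0 0 0" --pt "0 0 0 0 0 0 0" --pt "0 0 0 0 0 0 0" --pt "0 0 0 0 0 0 0" --pt "0 0 0 0 0 0 0" --pt "0 0 0 0 0 0 0" --pt "0 0 0 0 0 0 0"

```text
time: 6.3
tool_pos: [0.5067, -0.1911, 0.0307]
tool_rot: [3.142, -0.0, -0.311]
contact_force: [-1.1, 1.0, 1.2]
opening: 0.0008
grip_force: 0.5
```

```bash
python3 -c "
from h import *
st()
c=cams.read_camera('wrist'); block(c)"
```

```text
t 6.3 ab(mm) [-72.9 -26.9  30.7] rot [ 3.142 -0.    -0.311] Fab -1.3 0.62 1.15 open 0.0008
block c [-30.3 -25.2] size [146.1  60.7] ang 90.0
[[-60.70000076293945, -98.19999694824219], [-0.0, -98.19999694824219], [-0.0, 47.900001525878906], [-60.70000076293945, 47.900001525878906]]
```

carry_out --pt "0.1 0 0 0 0 0 0" --pt "0 0 0 0 0 0 0" --pt "0 0 0 0 0 0 0" --pt "0.1 0 0 0 0 0 0" --pt "0 0 0 0 0 0 0" --pt "0 0 0 0 0 0 0" --pt "0 0 0 0 0 0 0" --pt "0 0 0 0 0 0 0"

```text
time: 7.02
tool_pos: [0.5071, -0.1912, 0.0307]
tool_rot: [-3.141, 0.003, -0.311]
contact_force: [-8.0, 1.3, 6.0]
opening: 0.0005
grip_force: 4.1
```

There is fence contact at 8 N. Next I back off, go round to the block's right end and look.

carry_out --pt "-2.7 0 0 0 0 0 0" --pt "0 2.85 0 0 0 0 0" --pt "0 2.85 0 0 0 0 0" --pt "0 2.85 0 0 0 0 0" --pt "0 2.85 0 0 0 0 0" --pt "0 0 0 0 0 0 0" --pt "0 0 0 0 0 0 0" --pt "0 0 0 0 0 0 0"

```text
time: 7.68
tool_pos: [0.4482, -0.2918, 0.0307]
tool_rot: [-3.142, -0.001, -0.312]
contact_force: [0.4, 0.6, 0.0]
opening: 0.0007
grip_force: 0.0
```

carry_out --pt "3.4 0 0 0 0 0 0" --pt "3.4 0 0 0 0 0 0" --pt "0 0 0 0 0 0 0" --pt "0 0 0 0 0 0 0" --pt "0 0 0 0 0 0 0" --pt "0 0 0 0 0 0 0" --pt "0 0 0 0 0 0 0" --pt "0 0 0 0 0 0 0"

```text
time: 8.35
tool_pos: [0.5121, -0.3124, 0.0308]
tool_rot: [-3.142, 0.0, -0.311]
contact_force: [0.5, -0.3, 0.0]
opening: 0.0002
grip_force: 0.0
```

```bash
python3 -c "
from h import *
st()
c=cams.read_camera('top'); cv2.imwrite('pics/t3.png',cv2.resize(c['image'][120:300,130:370],None,fx=3,fy=3,interpolation=2))
c=cams.read_camera('wrist'); block(c)"
```

```text
t 8.35 ab(mm) [ -30.6 -140.7   30.8] rot [-3.142  0.    -0.311] Fab 0.54 -0.15 0.02 open 0.0002
block c [-12.2 -58.6] size [25.6 82.8] ang 0.14
[[-25.100000381469727, -17.200000762939453], [-24.899999618530273, -100.0], [0.699999988079071, -100.0], [0.5, -17.200000762939453]]
```

View pics/t3.png

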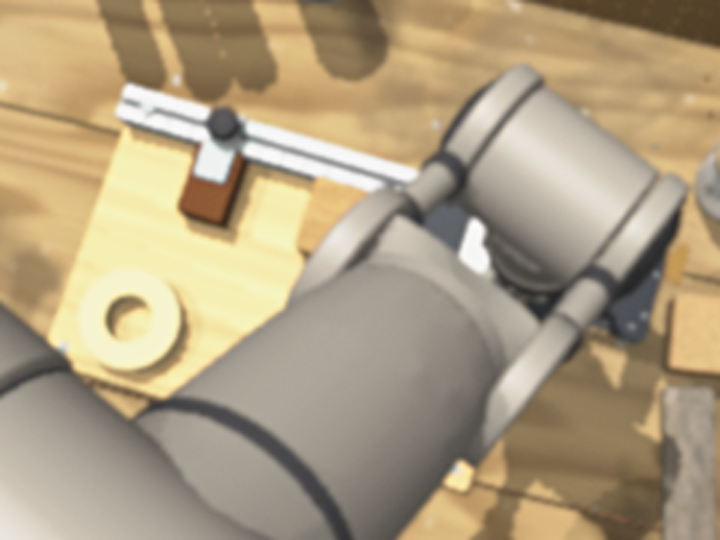

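The arm hides most of the block, but its left end shows at (320,210), against the fence, and the stop's right face at (235,190). The way is clear, so I push along the fence.

carry_out --pt "0 -0.8 0 0 0 0 0" --pt "0 -0.8 0 0 0 0 0" --pt "0 -0.5 0 0 0 0 0" --pt "0 -0.5 0 0 0 0 0" --pt "0 -0.5 0 0 0 0 0" --pt "0 -0.5 0 0 0 0 0" --pt "0 -0.5 0 0 0 0 0" --pt "0 0 0 0 0 0 0"

```text
time: 9.12
tool_pos: [0.5255, -0.2727, 0.0307]
tool_rot: [-3.141, 0.0, -0.311]
contact_force: [0.2, -0.5, -0.0]
opening: 0.0003
grip_force: 0.0
```

```bash
python3 -c "
from h import *
st()
c=cams.read_camera('wrist'); block(c)"
```

```text
t 9.12 ab(mm) [-30.  -98.8  30.7] rot [-3.141  0.    -0.311] Fab 0.37 -0.41 -0.05 open 0.0003
block c [-12.  -27.3] size [ 25.1 104. ] ang 0.2
[[-24.700000762939453, 24.600000381469727], [-24.299999237060547, -79.4000015258789], [0.800000011920929, -79.30000305175781], [0.4000000059604645, 24.700000762939453]]
```

carry_out --pt "0 -0.5 0 0 0 0 0" --pt "0 -0.5 0 0 0 0 0" --pt "0 -0.5 0 0 0 0 0" --pt "0 -0.5 0 0 0 0 0" --pt "0 -0.5 0 0 0 0 0" --pt "0 -0.5 0 0 0 0 0" --pt "0 -0.4 0 0 0 0 0" --pt "0 0 0 0 0 0 0"

```text
time: 9.83
tool_pos: [0.5359, -0.2403, 0.0307]
tool_rot: [-3.141, 0.0, -0.31]
contact_force: [-0.1, -0.0, 0.4]
opening: 0.0007
grip_force: 0.0
```

carry_out --pt "0 -0.1 0 0 0 0 0" --pt "0 -0.1 0 0 0 0 0" --pt "0 -0.1 0 0 0 0 0" --pt "0 0 0 0 0 0 0" --pt "0 0 0 0 0 0 0" --pt "0 0 0 0 0 0 0" --pt "0 0 0 0 0 0 0" --pt "0 0 0 0 0 0 0"

```text
time: 10.5
tool_pos: [0.5365, -0.2385, 0.0307]
tool_rot: [-3.142, 0.0, -0.311]
contact_force: [0.4, -0.1, -0.5]
opening: 0.0003
grip_force: 0.3
```

```bash
python3 -c "
from h import *
st()
c=cams.read_camera('wrist'); block(c)"
```

```text
t 10.5 ab(mm) [-29.9 -62.9  30.7] rot [-3.142  0.    -0.311] Fab 0.41 0.07 -0.53 open 0.0003
block c [-11.5   8.5] size [ 25.1 104.1] ang 0.92
[[-24.899999618530273, 60.29999923706055], [-23.200000762939453, -43.79999923706055], [1.899999976158142, -43.400001525878906], [0.20000000298023224, 60.70000076293945]]
```

carry_out --pt "0 -0.1 0 0 0 0 0" --pt "0 -0.1 0 0 0 0 0" --pt "0 -0.1 0 0 0 0 0" --pt "0 0 0 0 0 0 0" --pt "0 0 0 0 0 0 0" --pt "0 0 0 0 0 0 0" --pt "0 0 0 0 0 0 0" --pt "0 0 0 0 0 0 0"

```text
time: 11.22
tool_pos: [0.5375, -0.2355, 0.0307]
tool_rot: [-3.142, 0.0, -0.311]
contact_force: [-0.2, 1.1, -0.2]
opening: 0.0003
grip_force: 0.0
```

carry_out --pt "0 -0.1 0 0 0 0 0" --pt "0 0 0 0 0 0 0" --pt "0 -0.1 0 0 0 0 0" --pt "0 0 0 0 0 0 0" --pt "0 0 0 0 0 0 0" --pt "0 0 0 0 0 0 0" --pt "0 0 0 0 0 0 0" --pt "0 0 0 0 0 0 0"

```text
time: 11.88
tool_pos: [0.5381, -0.2337, 0.0307]
tool_rot: [3.142, -0.0, -0.311]
contact_force: [0.3, -0.7, -0.6]
opening: 0.0004
grip_force: 0.3
```

carry_out --pt "0 -0.1 0 0 0 0 0" --pt "0 0 0 0 0 0 0" --pt "0 -0.1 0 0 0 0 0" --pt "0 0 0 0 0 0 0" --pt "0 0 0 0 0 0 0" --pt "0 0 0 0 0 0 0" --pt "0 0 0 0 0 0 0" --pt "0 0 0 0 0 0 0"

```text
time: 12.55
tool_pos: [0.5387, -0.2319, 0.0307]
tool_rot: [3.141, -0.0, -0.311]
contact_force: [-0.0, -1.2, 0.1]
opening: 0.0009
grip_force: 0.8
```

```bash
python3 -c "
from h import *
st()
c=cams.read_camera('wrist'); block(c); cv2.imwrite('pics/w4.png',c['image'])"
```

```text
t 12.55 ab(mm) [-29.9 -55.9  30.7] rot [ 3.141 -0.    -0.311] Fab 0.34 -1.16 0.08 open 0.0009
block c [-11.7  15.5] size [ 24.9 104.1] ang 0.69
[[-24.700000762939453, 67.4000015258789], [-23.5, -36.70000076293945], [1.399999976158142, -36.400001525878906], [0.10000000149011612, 67.69999694824219]]
```

View pics/w4.png

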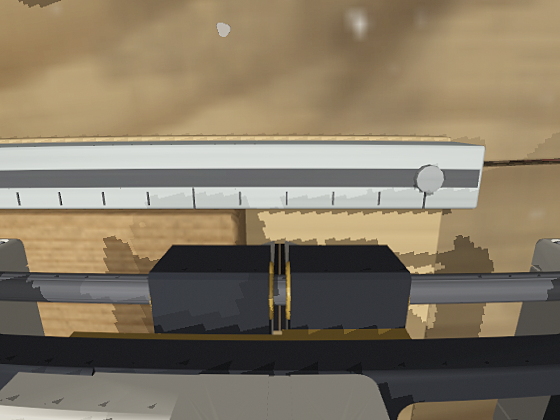

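The view shows the block's right end at column 245, with its far side against the fence edge at row 210. I continue in small steps until it meets the stop.

carry_out --pt "0 -0.1 0 0 0 0 0" --pt "0 0 0 0 0 0 0" --pt "0 0 0 0 0 0 0" --pt "0 -0.1 0 0 0 0 0" --pt "0 0 0 0 0 0 0" --pt "0 0 0 0 0 0 0" --pt "0 0 0 0 0 0 0" --pt "0 0 0 0 0 0 0"

```text
time: 13.27
tool_pos: [0.5389, -0.2318, 0.0309]
tool_rot: [3.139, -0.001, -0.311]
contact_force: [-3.2, -8.6, -0.3]
opening: 0.0005
grip_force: 4.8
```

There is stop contact at 9 N. I back off and go round to re-press the block against the fence at its middle.

carry_out --pt "0 3.5 0 0 0 0 0" --pt "-3.6 0 0 0 0 0 0" --pt "-3.6 0 0 0 0 0 0" --pt "0 -3.3 0 0 0 0 0" --pt "0 -3.3 0 0 0 0 0" --pt "0 -3.3 0 0 0 0 0" --pt "0 -3.3 0 0 0 0 0" --pt "0 0 0 0 0 0 0"

```text
time: 13.93
tool_pos: [0.5012, -0.1106, 0.0308]
tool_rot: [-3.14, 0.001, -0.307]
contact_force: [0.2, 1.3, -0.5]
opening: 0.0004
grip_force: 0.0
```

carry_out --pt "0 0 0 0 0 0 0" --pt "0 0 0 0 0 0 0" --pt "1.0 0 0 0 0 0 0" --pt "1.0 0 0 0 0 0 0" --pt "0.5 0 0 0 0 0 0" --pt "0.2 0 0 0 0 0 0" --pt "0 0 0 0 0 0 0" --pt "0 0 0 0 0 0 0"

```text
time: 14.6
tool_pos: [0.5255, -0.1242, 0.0305]
tool_rot: [3.142, 0.001, -0.312]
contact_force: [-0.6, 0.1, 0.3]
opening: 0.0008
grip_force: 0.0
```

```bash
python3 -c "
from h import *
st()
c=cams.read_camera('wrist'); block(c)"
```

```text
t 14.6 ab(mm) [-75.4  42.6  30.5] rot [ 3.142e+00  1.000e-03 -3.120e-01] Fab -0.64 -0.08 0.32 open 0.0008
block c [-30.   37.5] size [ 60.3 146.8] ang 0.15
[[-60.29999923706055, 110.80000305175781], [-60.0, -35.900001525878906], [0.30000001192092896, -35.79999923706055], [-0.10000000149011612, 111.0]]
```

carry_out --pt "0.1 0 0 0 0 0 0" --pt "0.1 0 0 0 0 0 0" --pt "0.1 0 0 0 0 0 0" --pt "0 0 0 0 0 0 0" --pt "0.1 0 0 0 0 0 0" --pt "0 0 0 0 0 0 0" --pt "0 0 0 0 0 0 0" --pt "0 0 0 0 0 0 0"

```text
time: 15.32
tool_pos: [0.5285, -0.1245, 0.0306]
tool_rot: [3.141, 0.003, -0.311]
contact_force: [-6.1, 0.7, 5.0]
opening: 0.001
grip_force: 3.0
```

carry_out --pt "-2.0 0 0 0 0 0 0" --pt "-2.0 0 0 0 0 0 0" --pt "0 0 -3.8 0 0 0 0" --pt "0 0 -3.8 0 0 0 0" --pt "0 0 -3.8 0 0 0 0" --pt "0 0 -3.8 0 0 0 0" --pt "0 3.8 0 0 0 0 0" --pt "0 3.8 0 0 0 0 0"

```text
time: 15.98
tool_pos: [0.4704, -0.1853, 0.1858]
tool_rot: [3.14, -0.007, -0.307]
contact_force: [0.4, 0.5, 0.1]
opening: 0.0008
grip_force: 0.0
```

carry_out --pt "-1 3.8 0 0 0 0 0" --pt "-1 3.8 0 0 0 0 0" --pt "-1 3.8 0 0 0 0 0" --pt "-1 3.8 0 0 0 0 0" --pt "-1 3.8 0 0 0 0 0" --pt "-1 3.8 0 0 0 0 0" --pt "-1 3.8 0 0 0 0 0" --pt "-1 3.8 0 0 0 0 0"

```text
time: 16.65
tool_pos: [0.2982, -0.4517, 0.1829]
tool_rot: [3.141, -0.001, -0.311]
contact_force: [0.9, -0.1, -0.0]
opening: 0.0005
grip_force: 0.0
```

carry_out --pt "-1 3.8 0 0 0 0 0" --pt "-1 3.8 0 0 0 0 0" --pt "0 0 0 0 0 0 0" --pt "0 0 0 0 0 0 0" --pt "0 0 0 0 0 0 0" --pt "0 0 0 0 0 0 0" --pt "0 0 0 0 0 0 0" --pt "0 0 0 0 0 0 0"

```text
time: 17.32
tool_pos: [0.258, -0.5155, 0.183]
tool_rot: [3.141, -0.0, -0.309]
contact_force: [0.4, 0.4, 0.4]
opening: 0.0005
grip_force: 0.0
```

```bash
python3 -c "
from h import *
st()
c=cams.read_camera('top'); block(c); cv2.imwrite('pics/t5.png',cv2.resize(c['image'][140:290,130:330],None,fx=4,fy=4,interpolation=2))"
```

```text
t 17.32 ab(mm) [-210.4 -411.8  183. ] rot [ 3.141 -0.    -0.309] Fab 0.21 0.49 0.35 open 0.0005
block c [-31.7  38.1] size [151.5  60.9] ang 89.93
[[-62.20000076293945, -37.599998474121094], [-1.399999976158142, -37.70000076293945], [-1.2000000476837158, 113.9000015258789], [-62.099998474121094, 113.9000015258789]]
```

View pics/t5.png

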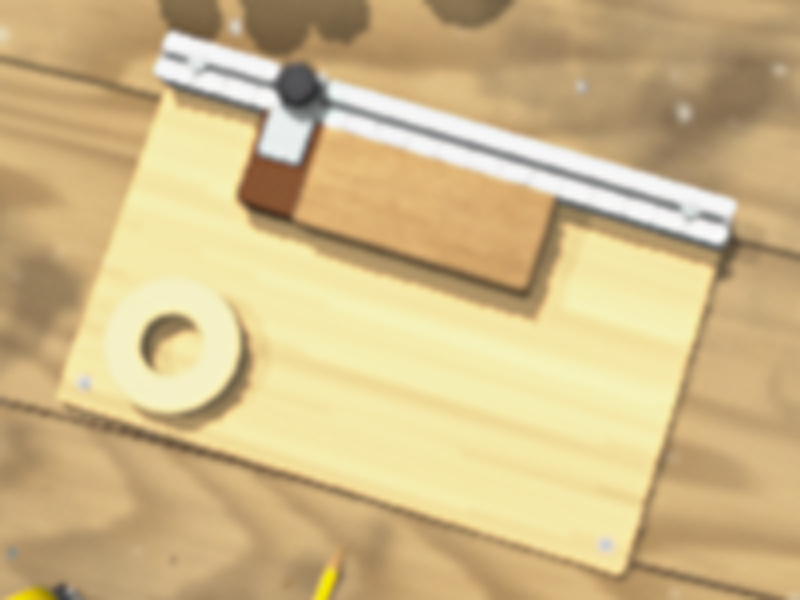

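The block sits flush along the fence, with its left end against the stop at (305,180). The tape has not moved and the arm is clear.

```bash
python3 -c "
from cell import robot
print(robot.hand_in())"
```

```text
the job is handed in; nothing more can be done
None
```

I pushed the brown block flush against the fence and up to the stop, moved the fingers clear, and handed the job in at about 17 s.

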